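# Tip the scrap nipples out of a split fittings tray

### The arm

A 6-joint arm with a two-finger parallel gripper is mounted at the origin on the work surface. World frame = base frame: x ahead of the robot, y to its left, z up, the work surface at z = 0. Lengths are in m, angles in rad, forces in N, time in s.
With the tool pointing down it reaches from about 0.35 to 0.975 m from the base axis. Payload 4.9 kg.
Tool frame: the origin (TCP) lies midway between the tips of the shut fingers; the grasp point (between the pads) lies behind it (manip.tcp_to_grasp is the z of the grasp point in the tool frame, in m); z points along the fingers, y is the direction in which the jaws open and shut (so a half turn about z gives the same grasp; the last joint's range is limited). The gripper opens to 85 mm and grips with 20 to 120 N. Pads are 22 mm wide; open, the fingers measure 114 mm over their backs; the gripper's body (76 mm by 85 mm) begins 54 mm behind the grasp point. The pads swing forward as they close: fully open they stand 13 mm farther back than shut.
Start: joints at [1.218, 0.053, 1.613, -0, 1.476, -0.119], TCP at [0.145, 0.608, 0.231] pointing down, gripper open.
Joint ranges: [-3.01, 3.01], [-1.01, 2.22], [0.06, 2.58], [-1.02, 4.17], [0.09, 2.62], [-3.14, 3.14]. Speed limits (rad/s): [2.57, 2.57, 3.14, 3.14, 3.14, 3.14].

### API

Orientations are given as a unit quaternion [w, x, y, z].
In Python, from plant import status, vision, order, regions_of, manip gives the robot as it stands. The module is installed in compiled form; this text tells all that it offers.
- The arm moves only by the shell command python3 -m crank 'ROWS'. ROWS is JSON, one flat list of numbers, 5 for each row, row after row: the shift along the tool's x, y, z in mm, then the turn about the tool's z in degrees, then the opening in per cent of the stroke, from 0 (shut) to 100 (fully open). In form: [tx, ty, tz, yaw, fingers, tx, ty, tz, yaw, fingers, ...]. A call has exactly 10 rows; each row is the pose to reach, as a shift and turn from the pose commanded when the call began, along the tool's axes at that moment; what a row does not reach only later rows make up. A row lasts 1/10 s, in which the tool goes at most 50 mm and 8.59 degrees, less where a joint would pass 70% of its speed; a pose out of reach is approached as far as the arm can. A call with a gripper value outside its range is refused whole. The fingers move at their own pace and stop on an object; the grip force is fixed at half the most. Time passes only in rows, so rows that repeat a pose let the fingers close, or fill a call up. It gives the time, the measured TCP pose, the force and the opening at its end, in the units of the state.
- status.state(): the state, without advancing time (a new reading comes with each control period).
- vision.grab_frame(name): name is "scene" or "side" or "wrist"; returns (picture, depth): 420x560x3 uint8, red, green, blue; 420x560 float32, m along the optical axis (not along the pixel's ray), 0 where there is no reading.
- vision.get_calibration(name): a dict with "camera_matrix" (3x3 intrinsics, pixels), "R" (3x3) and "t" (3): a world point X has camera coordinates R X + t. Camera axes: x right, y down, z forward; pixel columns grow to the right and rows downward; lengths in m; the calibration is good to about 2 mm. A picture is of the moment at which its call begins: read the wrist's pose just before it. get_calibration takes no time and is no camera call; for the wrist camera it gives the pose at the moment of the call.
- order.job_done(): hands the job in, once; it reports no verdict.
Trained networks look in the newest picture that a camera, given by its name, has taken for a name from the list of things; names that differ only in an ending like _2 or _b are one class to them, and where a whole thing is asked for, a point or a joint stands for the part that bears it (a point fixed in the world has none). Each returns a list of dicts, best first, with "confidence" (0 to 1); they miss things now and then, are a little off and sometimes report something else, mostly with a low value. They report only what shows in the picture. A call takes as long as a camera call. They do not tell look-alikes from the thing itself.
- regions_of(camera, name): "region" (420x560 bool, what is visible of it) and "extent" ([centre column, centre row, width, height] in pixels, round what is visible of it).
The state is a dict: "time": time; "joint_pos": joint angles; "joint_vel": joint speeds; "joint_efforts": joint torques, N m; "tool_pos": TCP position; "tool_rot": TCP orientation; "contact_force": force on the tool from outside, world axes, zero at the start; "ft_torque": the same for the moment, N m; "gripper_width": opening from 0.0 (shut) to 1.0 (fully open).
Only numpy, scipy, OpenCV 4.12 (cv2) and the standard library are available. Lean on these libraries where they do the work, as an engineer would, in place of code of your own. Each camera call takes 0.05 s, during which the arm holds its last target. There are 200 camera calls.

### The job

Pick up the split fittings tray by its fin and, over the metal tub, tip it so that the two plain pipe nipples roll out into the tub while the union with the hexagon nut stays in its own bay. Then set the tray down, level, on the middle of the black rubber mat and let go; do not drop it, and do not disturb the wrench, the screwdriver or the valve.

Things in the scene. Friction and masses are not known exactly. Their poses are not given: they have to be found in the camera images.
- tray_grip (a point): Grey plastic split tray, loose, 250 g (630 g loaded), turned any way. Point: middle of its upright grip fin, 70 mm above the tray's underside. Fin: 10 mm thick (x), 98 mm wide (y), top 91 mm above the underside, on a divider 50 mm high between two equal open bays, on its +x and -x sides. Axes: x across the fin, y along it, z up when level. Tray 194 mm (x) by 110 mm (y).
- bay_a (a point): Middle of the flat floor (5 mm thick) of the tray's +x bay, 33 mm from the fin's mid-plane; both bays are alike. Floor flat for 57 mm from the divider, 102 mm wide (y) between end walls 36 mm high. Two plain nipples start in this bay.
- lip_a (a point): Middle of the outer lip of the +x bay, 97 mm from the fin's mid-plane, 22 mm above the underside. From the flat floor a ramp rises to it at 25 degrees, with no wall beyond: round things roll out once this side is tipped down more than 25 degrees (45 to 55 empties it surely), while the divider holds what lies in the other bay. The -x bay's lip mirrors it.
- pipe1_center (a point): Centre of a plain round brass pipe nipple, 26 mm in diameter, 80 mm long, about 90 g, axis along y; lies in one bay of the tray, on the +x side, next to its twin, parallel to the fin.
- pipe2_center (a point): Centre of the second plain nipple, alike, in the same bay.
- union_center (a point): Centre of a brass union, 80 mm long along y, 26 mm in diameter with a hexagon nut 38 mm across flats and 30 mm long round its middle, about 200 g; lies alone in the other bay, on the tray's -x side.
- tub: Open sheet-metal scrap tub, fixed, outside 240 mm (x) by 220 mm (y), 75 mm high, walls and floor 5 mm; origin on the bench under its centre.
- mat: Black ribbed rubber mat, fixed flat, 240 mm (x) by 200 mm (y), 4 mm thick; origin on the bench under its centre.
- wrench: Steel wrench 170 mm long lying on the bench; a bystander. Origin near its middle at bench level.
- driver: Screwdriver with yellow handle, 190 mm long, lying on the bench; a bystander. Origin near its middle at bench level.
- valve: Steel ball valve with a small red butterfly handle, 90 mm long, 63 mm high, on the bench; a bystander. Origin under its centre.
There are look-alikes about, which are no part of the job. Leave any white look-alike of the part that bears pipe2_center alone.

How it is judged:
On the way, in this order (a step that is already met when the one before it is completed fails the run):
1. the tray is held tipped (more than 14 degrees) over the tub (angle between tray_grip's own z axis and vertical above 0.25 rad and horizontal distance between tray_grip and tub below 0.2 m and height (world z) of tray_grip above 0.1 m).
2. both plain nipples are in the tub, with the tray still held clear of the bench (fin middle above 120 mm) and the union still in its bay (x of pipe1_center in the frame of tub between -0.117 and 0.117 m and y of pipe1_center in the frame of tub between -0.107 and 0.107 m and z of each of pipe1_center, pipe2_center in the frame of tub below 0.07 m and x of pipe2_center in the frame of tub between -0.117 and 0.117 m and y of pipe2_center in the frame of tub between -0.107 and 0.107 m and x of union_center in the frame of tray_grip between -0.092 and 0 m and y of union_center in the frame of tray_grip between -0.052 and 0.052 m and z of union_center in the frame of tray_grip between -0.07 and -0.01 m and height (world z) of tray_grip above 0.12 m), for 0.2 s.
At the end, for the whole second after the job is handed in: Both plain nipples lie inside the tub; the union lies in its own bay of the tray; the tray rests still and level (within 4 degrees) on the mat, its middle within 40 mm of the mat's middle (horizontally), released (x of pipe1_center in the frame of tub between -0.117 and 0.117 m and y of pipe1_center in the frame of tub between -0.107 and 0.107 m and z of each of pipe1_center, pipe2_center in the frame of tub below 0.07 m and x of pipe2_center in the frame of tub between -0.117 and 0.117 m and y of pipe2_center in the frame of tub between -0.107 and 0.107 m and x of union_center in the frame of tray_grip between -0.092 and 0 m and y of union_center in the frame of tray_grip between -0.052 and 0.052 m and z of union_center in the frame of tray_grip between -0.07 and -0.01 m and horizontal distance between tray_grip and mat below 0.04 m and angle between tray_grip's own z axis and vertical below 0.07 rad and height (world z) of tray_grip between 0.068 and 0.08 m and linear speed of tray below 0.03 m/s); the robot touches nothing.
It fails at once if the tray is let go in the air (more than 30 mm above the bench) (height (world z) of tray_grip above 0.1 m and contact force between the fingers and tray below 0.05 N).
It fails at once if the union falls out of the tray (distance between union_center and tray_grip above 0.14 m).
It fails at once if the wrench is moved more than 20 mm (distance of wrench from where it was at the start of the episode above 0.02 m).
It fails at once if the screwdriver is moved more than 20 mm (distance of driver from where it was at the start of the episode above 0.02 m).
It fails at once if the valve is moved more than 20 mm (distance of valve from where it was at the start of the episode above 0.02 m).
It also fails if it takes over 58 s, if anything falls off the work surface, if the arm or the gripper's body presses on something with over 40 N, if the wrist force passes 120 N, or if a joint passes its speed limit or range.

## Working session

There is one attempt and no reset: what is moved stays moved. The work goes in short steps, Python scripts to look and compute and a shell command to move; the robot and the scene stay as the last step left them, time stands still between calls to the robot, and variables do not carry over. Pictures are saved under pics/ and viewed, on a budget of 10 in all, crops included, one or two more only if the job needs it, and the job is handed in when it is done.

```bash
mkdir -p pics
cat > h.py <<'E'
import numpy as np, cv2
from plant import status, vision, order, regions_of, manip
def save(cam,name):
    im,d=vision.grab_frame(cam); cv2.imwrite(f'pics/{name}.png',im[:,:,::-1]); return im,d
def world(cam,d,mask):
    c=vision.get_calibration(cam);K=np.array(c['camera_matrix']);R=np.array(c['R']);t=np.array(c['t'])
    v,u=np.nonzero(mask&(d>0));z=d[v,u]
    P=np.linalg.inv(K)@np.vstack([u,v,np.ones(len(u))])*z
    return (R.T@(P-t.reshape(3,1))).T
E
python3 - <<'E'
from h import *
print(manip.tcp_to_grasp,[a for a in dir(manip) if a[0]!='_'],status.state())
ims={c:save(c,c+'0') for c in('scene','side')}
cv2.imwrite('pics/both.png',cv2.resize(np.vstack([ims[c][0] for c in ims]),(800,1200))[:,:,::-1])
for cam in('scene','side'):
    d=ims[cam][1]
    for n in ['tray_grip','pipe1_center','union_center','tub','mat','wrench','driver','valve']:
        for r in regions_of(cam,n)[:3]:
            P=world(cam,d,r['region'])
            if len(P): print(cam,n,round(r['confidence'],2),np.round(r['extent']),'med',np.median(P,0).round(3),'lo',np.percentile(P,3,0).round(3),'hi',np.percentile(P,97,0).round(3))
E
```

```text
-0.0187 ['IKError', 'tcp_to_grasp'] {'time': 0.0, 'joint_pos': array([ 1.21802892e+00,  5.33835130e-02,  1.61430347e+00, -1.33466001e-05,
        1.47601712e+00, -1.18979035e-01]), 'joint_vel': array([-0.00025346, -0.00116965, -0.0001855 , -0.00022338,  0.00152786,
       -0.00025975]), 'joint_efforts': array([ 2.24992524e-03, -3.93689382e+01, -3.70176494e+01, -1.85762019e-05,
        7.17053306e-03,  8.78802780e-06]), 'tool_pos': array([0.1445607 , 0.6074018 , 0.23004085]), 'tool_rot': array([-2.40255148e-04,  1.16627458e-01,  9.93175172e-01, -1.02804202e-03]), 'contact_force': array([ 0.14089421,  0.2682172 , -0.672543  ]), 'ft_torque': array([-0.06693201, -0.01208491, -0.05298307]), 'gripper_width': 1.0000720162377619}
scene tray_grip 0.57 [180. 223.  71.  48.] med [ 0.465 -0.374  0.019] lo [ 0.38  -0.472  0.   ] hi [ 0.537 -0.28   0.09 ]
scene union_center 0.77 [189. 223.  15.  26.] med [ 0.477 -0.344  0.034] lo [ 0.435 -0.368  0.002] hi [ 0.509 -0.322  0.045]
scene union_center 0.66 [167. 220.  11.  25.] med [ 0.444 -0.417  0.027] lo [ 0.408 -0.437  0.017] hi [ 0.48  -0.396  0.0
[... 686 characters left out ...]
1]
side pipe1_center 0.78 [276. 310.  32.  15.] med [ 0.448 -0.402  0.029] lo [ 0.412 -0.42   0.022] hi [ 0.483 -0.381  0.032]
side pipe1_center 0.27 [309. 173.  41.   8.] med [0.695 0.28  0.006] lo [ 0.622  0.122 -0.001] hi [0.773 0.31  0.075]
side tub 0.77 [318. 204.  95.  63.] med [0.643 0.033 0.032] lo [ 0.515 -0.106  0.001] hi [0.756 0.124 0.076]
side wrench 0.65 [312. 173.  40.   4.] med [0.698 0.281 0.006] lo [ 0.625  0.124 -0.001] hi [0.777 0.309 0.074]
side driver 0.59 [245. 225.   5.  23.] med [ 0.421 -0.063  0.022] lo [ 0.409 -0.088  0.006] hi [ 0.432 -0.001  0.027]
side valve 0.67 [369. 260.  32.  31.] med [ 0.694 -0.288  0.035] lo [ 0.662 -0.313  0.007] hi [ 0.742 -0.26   0.063]
```

View pics/scene0.png

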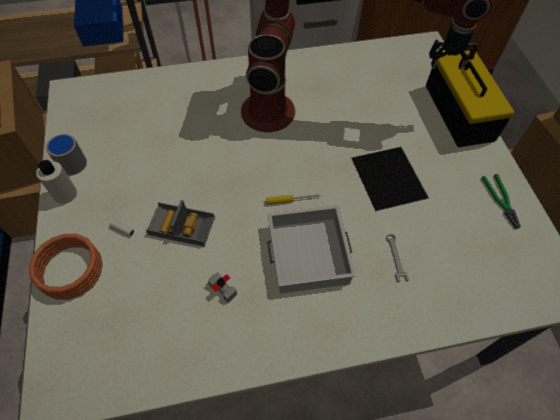

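View pics/side0.png

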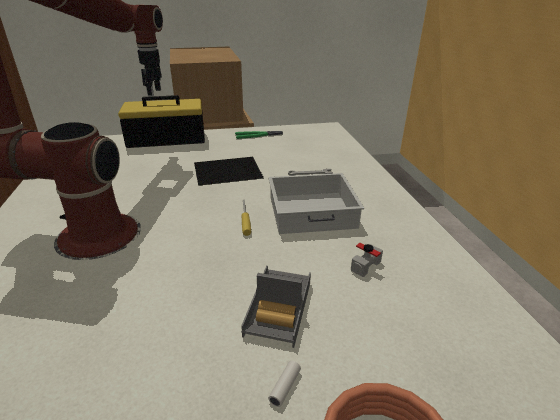

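```bash
python3 -m crank '[-470,-170,-120,0,100,-470,-170,-120,0,100,-470,-170,-120,0,100,-470,-170,-120,0,100,-470,-170,-120,0,100,-470,-170,-120,0,100,-470,-170,-120,0,100,-470,-170,-120,0,100,-470,-170,-120,0,100,-470,-170,-120,0,100]'
python3 - <<'E'
from h import *
s=status.state();print(s['joint_pos'].round(3),s['tool_pos'],s['tool_rot'].round(4))
im,d=vision.grab_frame('scene')
# tray detail from scene + earlier views: fin top points
a,b=vision.grab_frame('side')
for cam,dd in(('scene',d),('side',b)):
    for r in regions_of(cam,'tray_grip')[:1]:
        P=world(cam,dd,r['region']);F=P[(P[:,2]>.055)&(P[:,2]<.1)]
        m=F.mean(0);w,v=np.linalg.eigh(np.cov((F-m)[:,:2].T))
        print(cam,'fin',len(F),m.round(4),F.min(0).round(3),F.max(0).round(3),'dir',v[:,1].round(3),np.sqrt(w).round(4))
    for r in regions_of(cam,'tub')[:1]:
        P=world(cam,dd,r['region']);F=P[(P[:,2]>.068)&(P[:,2]<.082)]
        h=cv2.minAreaRect(F[:,:2].astype(np.float32)*1000);print('tub',h)
    for r in regions_of(cam,'mat')[:1]:
        P=world(cam,dd,r['region']);F=P[P[:,2]<.012]
        print('mat',cv2.minAreaRect(F[:,:2].astype(np.float32)*1000))
E
```

```text
time: 1.9
tool_pos: [0.5527, 0.3398, 0.3487]
tool_rot: [0.0, 0.117, 0.993, 0.0]
contact_force: [-0.3, 0.4, -0.4]
gripper_width: 0.999
[ 0.437  0.066  1.406  0.     1.669 -0.9  ] [0.55271684 0.3398075  0.34867617] [1.000e-04 1.167e-01 9.932e-01 2.000e-04]
scene fin 205 [ 0.4616 -0.3747  0.079 ] [ 0.411 -0.398  0.055] [ 0.504 -0.351  0.097] dir [-0.909  0.416] [0.0031 0.0301]
tub ((638.922119140625, 14.031318664550781), (232.5565948486328, 254.7327880859375), 86.78579711914062)
mat ((396.8139343261719, 365.7825927734375), (247.1999053955078, 203.49200439453125), 5.18413782119751)
side fin 706 [ 0.4557 -0.382   0.0766] [ 0.41  -0.403  0.055] [ 0.502 -0.356  0.093] dir [-0.912  0.41 ] [0.0025 0.0283]
tub ((637.0498046875, 11.227249145507812), (235.94786071777344, 251.97640991210938), 86.49134826660156)
mat ((396.78204345703125, 367.18768310546875), (240.7262420654297, 216.01158142089844), 3.7626829147338867)
```

```bash
python3 -m crank '[-1400,1400,0,0,100,-1400,1400,0,0,100,-1400,1400,0,0,100,-1400,1400,0,0,100,-1400,1400,0,0,100,-1400,1400,0,0,100,-1400,1400,0,0,100,-1400,1400,0,0,100,-1400,1400,0,0,100,-1400,1400,0,0,100]'
python3 -c "
from h import *
s=status.state();print(s['joint_pos'].round(3),s['tool_pos'],s['tool_rot'].round(4))"
```

```text
time: 3.3
tool_pos: [0.843, 0.522, 0.2997]
tool_rot: [0.012, 0.116, 0.993, 0.009]
contact_force: [-0.5, 0.5, -0.0]
gripper_width: 0.997
[ 0.479  1.11   0.058  0.003  1.944 -0.859] [0.84302955 0.52202133 0.29967063] [0.0117 0.1158 0.9932 0.0094]
```

```bash
python3 -m crank '[-1400,1400,0,0,100,-1400,1400,0,0,100,-1400,1400,0,0,100,-1400,1400,0,0,100,-1400,1400,0,0,100,-1400,1400,0,0,100,-1400,1400,0,0,100,-1400,1400,0,0,100,-1400,1400,0,0,100,-1400,1400,0,0,100]'
python3 -c "
from h import *
s=status.state();print(s['joint_pos'].round(3),s['tool_pos'],s['tool_rot'].round(4))"
```

```text
time: 4.3
tool_pos: [0.8781, 0.5412, 0.2009]
tool_rot: [0.027, 0.117, 0.993, 0.021]
contact_force: [0.1, 0.3, -0.9]
gripper_width: 0.999
[ 0.479  1.211  0.056  0.005  1.807 -0.857] [0.8780714  0.54121697 0.20091722] [0.0269 0.1166 0.9926 0.0213]
```

```bash
python3 -m crank '[100,-100,-100,0,100,100,-100,-100,0,100,100,-100,-100,0,100,100,-100,-100,0,100,100,-100,-100,0,100,100,-100,-100,0,100,100,-100,-100,0,100,100,-100,-100,0,100,100,-100,-100,0,100,100,-100,-100,0,100]'
cat > fit.py <<'E'
import numpy as np
from scipy.optimize import least_squares
D=[([1.21803,.05338,1.6143,0,1.476,-.119],[.14456,.6074,.23004]),([.437,.066,1.406,0,1.669,-.9],[.55272,.33981,.34868]),([.479,1.11,.058,.003,1.944,-.859],[.84303,.52202,.29967]),([.479,1.211,.056,.005,1.807,-.857],[.87807,.54121,.20092])]
try:
    from h import status
    s=status.state();print(s['joint_pos'].round(3),s['tool_pos'],s['tool_rot'].round(4));D.append((s['joint_pos'],s['tool_pos']))
except Exception as e: print(e)
def fk(p,q):
    L2,L3,e,d,z0,r0,off=p
    a=q[1];b=q[1]+q[2];c=b+q[4]
    r=r0+L2*np.sin(a)+L3*np.sin(b)+e*np.cos(b)+d*np.sin(c);z=z0+L2*np.cos(a)+L3*np.cos(b)-e*np.sin(b)+d*np.cos(c)
    cs,sn=np.cos(q[0]),np.sin(q[0])
    return np.array([r*cs-off*sn,r*sn+off*cs,z])
f=least_squares(lambda p:np.concatenate([fk(p,q)-x for q,x in D]+[1e-3*(p-[.4,.4,0,.25,.2,0,.07])]),[.4,.4,0,.25,.2,0,.07])
print(f.x.round(4));print([(fk(f.x,q)-x).round(4) for q,x in D])
E
python3 fit.py
```

```text
time: 5.3
tool_pos: [0.7525, 0.4639, 0.29]
tool_rot: [0.026, 0.117, 0.993, 0.021]
contact_force: [0.2, -0.4, -0.4]
gripper_width: 1.004
[ 0.467  0.612  0.833  0.006  1.63  -0.87 ] [0.75251949 0.46389712 0.29003425] [0.0263 0.1166 0.9926 0.0209]
[4.256e-01 6.097e-01 9.690e-02 2.855e-01 2.459e-01 2.000e-04 7.490e-02]
[array([-0.0007,  0.0001, -0.0001]), array([-0.0003,  0.0009,  0.0001]), array([-0.0001,  0.0001, -0.    ]), array([ 0.0003, -0.0007, -0.0001]), array([ 0.0005, -0.0008,  0.    ])]
```

```bash
cat > pump.py <<'E'
import numpy as np
from scipy.optimize import least_squares
P=[.4256,.6097,.0969,.2855,.2459]
lo=np.array([-1.01,.06,.09]);hi=np.array([2.22,2.58,2.62])
def fk(q):
    a=q[0];b=a+q[1];c=b+q[2];L2,L3,e,d,z0=P
    return np.array([L2*np.sin(a)+L3*np.sin(b)+e*np.cos(b)+d*np.sin(c),z0+L2*np.cos(a)+L3*np.cos(b)-e*np.sin(b)+d*np.cos(c),c])
def run(q,dirn,n,w,step=.05):
    q=np.clip(q,lo+1e-6,hi-1e-6)
    for _ in range(n):
        x=fk(q);t=x.copy();t[:2]+=step*np.array(dirn)
        f=least_squares(lambda q:(fk(q)-t)*[1,1,w**.5],q,bounds=(lo,hi))
        if (np.abs(f.x-q)*10>np.array([2.57,3.14,3.14])*.7).any(): pass
        q=f.x
    return q
if __name__=='__main__':
    for w in(.05,.1,.25,.5,1,2,3):
        q=run(np.array([1.11,.06,1.944]),(1,0),10,w);print(w,q.round(3),fk(q).round(3))
    w=1
E
python3 pump.py
```

```text
0.05 [1.307 0.06  0.699] [1.279 0.249 2.067]
0.1 [1.261 0.06  1.043] [1.22  0.229 2.365]
0.25 [1.233 0.06  1.409] [1.136 0.203 2.702]
0.5 [1.228 0.06  1.591] [1.087 0.19  2.879]
1 [1.229 0.06  1.699] [1.057 0.183 2.989]
2 [1.231 0.06  1.758] [1.04  0.179 3.049]
3 [1.232 0.06  1.779] [1.034 0.178 3.07 ]
```

```bash
cat > s.py <<'E'
from pump import *
res=[]
def ik(r,z,c):
    best=None
    for g in([.0,1.4],[.9,.6],[-.5,2.3]):
        f=least_squares(lambda q:fk(q)-[r,z,c],np.clip([*g,c-sum(g)],lo+.01,hi-.01),bounds=(lo,hi))
        if best is None or f.cost<best.cost: best=f
    return best.x,best.cost
for r in np.arange(.3,1.1,.1):
    for z in np.arange(.1,1.01,.15):
        q,c=ik(r,z,np.pi-.066)
        for th in np.arange(0,360,30):
            d=(np.cos(np.radians(th)),np.sin(np.radians(th)))
            q2=run(q,d,10,3); 
            a=fk(q)[2];b=fk(q2)[2]
            res.append((b-a,r,z,th,q.round(2),q2.round(2),fk(q2).round(2)))
res.sort(key=lambda x:x[0])
for x in res[:8]+res[-8:]: print(x)
E
python3 s.py
```

```text
(np.float64(-0.06282549978502372), np.float64(0.3), np.float64(0.9999999999999999), np.int64(120), array([-0.13,  0.54,  2.62]), array([-0.38,  0.73,  2.62]), array([0.19, 0.9 , 2.97]))
(np.float64(-0.06040077599167315), np.float64(0.3), np.float64(0.85), np.int64(120), array([-0.26,  0.79,  2.55]), array([-0.41,  0.8 ,  2.62]), array([0.19, 0.88, 3.02]))
(np.float64(-0.05899691746696778), np.float64(0.3), np.float64(0.9999999999999999), np.int64(90), array([-0.13,  0.54,  2.62]), array([-0.02,  0.38,  2.62]), array([0.34, 0.93, 2.98]))
(np.float64(-0.05808231852124335), np.float64(0.4), np.float64(0.9999999999999999), np.int64(120), array([0.06, 0.36, 2.62]), array([-0.31,  0.68,  2.62]), array([0.22, 0.9 , 2.98]))
(np.float64(-0.056727692400077245), np.float64(0.3), np.float64(0.85), np.int64(90), array([-0.26,  0.79,  2.55]), array([-0.05,  0.45,  2.62]), array([0.34, 0.91, 3.02]))
(np.float64(-0.055533747751718376), np.float64(0.3), np.float64(0.9999999999999999), np.int64(150), array([-0.13,  0.54,  2.62]), array([-0.72,  1.09,  2.62]), array([0.07, 0.82, 2.98]))
(np.float64(-0.
[... 1005 characters left out ...]
0.22, 3.11]))
(np.float64(0.03807177970894582), np.float64(0.3), np.float64(0.25), np.int64(210), array([-0.91,  2.28,  1.71]), array([-0.95,  2.58,  1.48]), array([0.26, 0.07, 3.11]))
(np.float64(0.040610256131440536), np.float64(0.3), np.float64(0.1), np.int64(210), array([-0.85,  2.49,  1.43]), array([-0.58,  2.58,  1.12]), array([ 0.29, -0.03,  3.12]))
(np.float64(0.042909469668463096), np.float64(0.3), np.float64(0.25), np.int64(180), array([-0.91,  2.28,  1.71]), array([-1.01,  2.2 ,  1.93]), array([0.25, 0.32, 3.12]))
(np.float64(0.04328492917198723), np.float64(0.3), np.float64(0.1), np.int64(180), array([-0.85,  2.49,  1.43]), array([-1.01,  2.58,  1.55]), array([0.26, 0.09, 3.12]))
```

```bash
cat > s2.py <<'E'
from pump import *
from s import ik
q,c=ik(.35,.85,np.pi-.066)
for k in range(9):
    best=min((( fk(run(q,(np.cos(a),np.sin(a)),10,3))[2],a) for a in np.radians(np.arange(0,360,15))))
    a=best[1];q=run(q,(np.cos(a),np.sin(a)),10,3)
    # angle relative to tool axes (x_t out, z_t)
    print(round(np.degrees(a)),q.round(3),fk(q).round(3),'tilt',round(np.pi-fk(q)[2],3))
E
sed -i 's/^for r in np.arange(.3,1.1,.1):/for r in []:/; s/^for x in res.*$//' s.py; python3 s2.py
```

```text
120 [-0.362  0.76   2.62 ] [0.21  0.885 3.018] tilt 0.123
120 [-0.463  0.795  2.62 ] [0.154 0.891 2.952] tilt 0.19
120 [-0.496  0.761  2.62 ] [0.123 0.907 2.885] tilt 0.256
135 [-0.684  0.883  2.62 ] [0.037 0.883 2.819] tilt 0.323
135 [-0.748  0.88   2.62 ] [-0.005  0.886  2.751] tilt 0.39
135 [-0.768  0.832  2.62 ] [-0.034  0.898  2.684] tilt 0.458
135 [-0.772  0.769  2.62 ] [-0.059  0.914  2.617] tilt 0.525
150 [-0.951  0.882  2.62 ] [-0.133  0.871  2.55 ] tilt 0.591
150 [-1.01   0.873  2.62 ] [-0.173  0.864  2.483] tilt 0.659
```

```bash
python3 -m crank '[237,-624,-633,10,100,237,-624,-633,10,100,237,-624,-633,10,100,237,-624,-633,10,100,237,-624,-633,10,100,237,-624,-633,10,100,237,-624,-633,10,100,237,-624,-633,10,100,237,-624,-633,10,100,237,-624,-633,10,100]'
cat > st.py <<'E'
from h import *
from scipy.spatial.transform import Rotation as Ro
s=status.state();q=s['tool_rot'];R=Ro.from_quat([q[1],q[2],q[3],q[0]]).as_matrix();p=s['tool_pos']
print(round(s['time'],2),'q',s['joint_pos'].round(3),'p',p.round(3),'z_t',R[:,2].round(3),'x_t',R[:,0].round(3),'tilt',round(np.arccos(-R[2,2]),3),'az',round(np.degrees(np.arctan2(R[1,2],R[0,2])),1),'w',round(s['gripper_width'],3),'F',s['contact_force'].round(1))
def to(target):  # TCP shift in tool mm
    return (R.T@(np.array(target)-p)*1000).round(0)
E
python3 -c "
from st import *
print(to([.36,-.1,.88]))"
```

```text
time: 6.3
tool_pos: [0.5277, 0.1505, 0.6138]
tool_rot: [0.025, 0.203, 0.979, 0.024]
contact_force: [1.0, -0.6, 0.4]
gripper_width: 1.001
6.3 q [ 0.128 -0.112  1.144  0.032  2.046 -1.02 ] p [0.528 0.15  0.614] z_t [ 0.059  0.036 -0.998] x_t [-0.917  0.398 -0.04 ] tilt 0.069 az 31.3 w 1.001 F [ 1.  -0.6  0.4]
[  44. -281. -284.]
```

```bash
python3 -m crank '[44,-280,-284,0,100,44,-280,-284,0,100,44,-280,-284,0,100,44,-280,-284,0,100,44,-280,-284,0,100,44,-280,-284,0,100,44,-280,-284,0,100,44,-280,-284,0,100,44,-280,-1284,0,100,44,-280,-1284,0,100]'
python3 st.py
python3 -m crank '[0,0,-2000,0,100,0,0,-2000,0,100,0,0,-2000,0,100,0,0,-2000,0,100,0,0,-2000,0,100,0,0,-2000,0,100,0,0,-2000,0,100,0,0,-2000,0,100,0,0,-2000,0,100,0,0,-2000,0,100]'
python3 st.py
```

```text
time: 7.3
tool_pos: [0.3596, -0.0983, 0.8999]
tool_rot: [0.051, 0.204, 0.977, 0.018]
contact_force: [-0.1, 0.3, 0.5]
gripper_width: 0.998
7.3 q [-0.518 -0.013  0.446  0.131  2.619 -1.559] p [ 0.36  -0.098  0.9  ] z_t [ 0.106  0.015 -0.994] x_t [-0.911  0.401 -0.092] tilt 0.108 az 7.9 w 0.998 F [-0.1  0.3  0.5]
time: 8.3
tool_pos: [0.3432, -0.0893, 0.916]
tool_rot: [0.073, 0.204, 0.976, 0.014]
contact_force: [0.4, 0.2, -0.2]
gripper_width: 1.0
8.3 q [-0.524 -0.032  0.421  0.145  2.619 -1.553] p [ 0.343 -0.089  0.916] z_t [ 0.148 -0.002 -0.989] x_t [-0.907  0.399 -0.136] tilt 0.148 az -0.8 w 1.0 F [ 0.4  0.2 -0.2]
```

```bash
python3 -m crank '[150,-100,-2000,0,100,150,-100,-2000,0,100,150,-100,-2000,0,100,150,-100,-2000,0,100,150,-100,-2000,0,100,150,-100,-2000,0,100,150,-100,-2000,0,100,150,-100,-2000,0,100,150,-100,-2000,0,100,150,-100,-2000,0,100]'
python3 st.py
python3 -m crank '[20,-80,-500,0,100,50,-80,-500,0,100,70,-80,-500,0,100,90,-80,-500,0,100,120,-80,-500,0,100,150,-80,-500,0,100,180,-80,-500,0,100,210,-80,-500,0,100,240,-80,-500,0,100,300,-80,-500,0,100]'
python3 st.py
```

```text
time: 9.3
tool_pos: [0.2981, -0.0825, 0.9304]
tool_rot: [0.098, 0.204, 0.974, 0.008]
contact_force: [-0.4, 0.5, -0.6]
gripper_width: 1.001
9.3 q [-0.595 -0.116  0.456  0.176  2.619 -1.592] p [ 0.298 -0.083  0.93 ] z_t [ 0.193 -0.025 -0.981] x_t [-0.898  0.399 -0.187] tilt 0.196 az -7.4 w 1.001 F [-0.4  0.5 -0.6]
time: 10.3
tool_pos: [0.2215, -0.0719, 0.9277]
tool_rot: [0.12, 0.205, 0.971, -0.004]
contact_force: [0.2, -0.0, -0.2]
gripper_width: 0.999
10.3 q [-0.803 -0.296  0.6    0.256  2.619 -1.723] p [ 0.222 -0.072  0.928] z_t [ 0.231 -0.058 -0.971] x_t [-0.887  0.397 -0.235] tilt 0.24 az -14.0 w 0.999 F [ 0.2 -0.  -0.2]
```

```bash
python3 -m crank '[-50,20,-500,0,100,-50,20,-500,0,100,-50,20,-500,0,100,-50,20,-500,0,100,-50,20,-500,0,100,-50,20,-500,0,100,-50,20,-500,0,100,-50,20,-500,0,100,-50,20,-500,0,100,-50,20,-500,0,100]'
python3 st.py
python3 -m crank '[0,0,-500,0,100,0,0,-500,0,100,0,0,-500,0,100,0,0,-500,0,100,0,0,-500,0,100,0,0,-500,0,100,0,0,-500,0,100,0,0,-500,0,100,0,0,-500,0,100,0,0,-500,0,100]'
python3 st.py
```

```text
time: 11.3
tool_pos: [0.2589, -0.0448, 0.9611]
tool_rot: [0.144, 0.205, 0.968, -0.011]
contact_force: [-0.2, -0.4, -0.3]
gripper_width: 1.003
11.3 q [-0.54  -0.162  0.4    0.146  2.619 -1.556] p [ 0.259 -0.045  0.961] z_t [ 0.274 -0.079 -0.959] x_t [-0.875  0.393 -0.282] tilt 0.289 az -16.1 w 1.003 F [-0.2 -0.4 -0.3]
time: 12.3
tool_pos: [0.2376, -0.0064, 0.9754]
tool_rot: [0.167, 0.204, 0.964, -0.015]
contact_force: [0.0, -0.4, 0.3]
gripper_width: 0.999
12.3 q [-0.376 -0.179  0.365  0.051  2.619 -1.481] p [ 0.238 -0.006  0.975] z_t [ 0.316 -0.097 -0.944] x_t [-0.861  0.389 -0.328] tilt 0.337 az -17.1 w 0.999 F [ 0.  -0.4  0.3]
```

```bash
python3 -m crank '[-60,-80,-500,0,100,-60,-80,-500,0,100,-60,-80,-500,0,100,-60,-80,-500,0,100,-60,-80,-500,0,100,-60,-80,-500,0,100,-60,-80,-500,0,100,-60,-80,-500,0,100,-60,-80,-500,0,100,-60,-80,-500,0,100]'
python3 st.py
python3 -m crank '[0,-80,-500,0,100,0,-80,-500,0,100,0,-80,-500,0,100,0,-80,-500,0,100,0,-80,-500,0,100,0,-80,-500,0,100,0,-80,-500,0,100,0,-80,-500,0,100,0,-80,-500,0,100,0,-80,-500,0,100]'
python3 st.py
```

```text
time: 13.3
tool_pos: [0.2261, -0.0188, 0.9882]
tool_rot: [0.189, 0.204, 0.96, -0.021]
contact_force: [0.2, 0.9, 0.3]
gripper_width: 1.001
13.3 q [-0.507 -0.182  0.324  0.139  2.619 -1.526] p [ 0.226 -0.019  0.988] z_t [ 0.354 -0.118 -0.928] x_t [-0.845  0.384 -0.371] tilt 0.382 az -18.4 w 1.001 F [0.2 0.9 0.3]
time: 14.3
tool_pos: [0.1822, 0.0196, 0.9971]
tool_rot: [0.21, 0.204, 0.956, -0.028]
contact_force: [0.3, 0.3, -0.2]
gripper_width: 0.999
14.3 q [-0.236 -0.227  0.323 -0.09   2.619 -1.474] p [0.182 0.02  0.997] z_t [ 0.39 -0.14 -0.91] x_t [-0.828  0.378 -0.414] tilt 0.428 az -19.7 w 0.999 F [ 0.3  0.3 -0.2]
```

```bash
python3 -m crank '[-100,-100,-500,0,100,-100,-100,-500,0,100,-100,-100,-500,0,100,-100,-100,-500,0,100,-100,-100,-500,0,100,-100,-100,-500,0,100,-100,-100,-500,0,100,-100,-100,-500,0,100,-100,-100,-500,0,100,-100,-100,-500,0,100]'
python3 st.py
python3 -m crank '[-60,-100,-500,0,100,-60,-100,-500,0,100,-60,-100,-500,0,100,-60,-100,-500,0,100,-60,-100,-500,0,100,-60,-100,-500,0,100,-60,-100,-500,0,100,-60,-100,-500,0,100,-60,-100,-500,0,100,-60,-100,-500,0,100]'
python3 st.py
python3 -m crank '[-60,-100,-500,0,100,-60,-100,-500,0,100,-60,-100,-500,0,100,-60,-100,-500,0,100,-60,-100,-500,0,100,-60,-100,-500,0,100,-60,-100,-500,0,100,-60,-100,-500,0,100,-60,-100,-500,0,100,-60,-100,-500,0,100]'
python3 st.py
```

```text
time: 15.3
tool_pos: [0.1397, 0.039, 1.013]
tool_rot: [0.236, 0.203, 0.95, -0.035]
contact_force: [-0.8, -0.5, 1.1]
gripper_width: 0.996
15.3 q [ 0.322 -0.195  0.245 -0.622  2.619 -1.442] p [0.14  0.039 1.013] z_t [ 0.435 -0.162 -0.886] x_t [-0.806  0.369 -0.463] tilt 0.482 az -20.4 w 0.996 F [-0.8 -0.5  1.1]
time: 16.3
tool_pos: [0.084, 0.0055, 1.0275]
tool_rot: [0.263, 0.202, 0.943, -0.038]
contact_force: [0.4, -0.5, 0.2]
gripper_width: 0.998
16.3 q [ 0.628 -0.206  0.179 -1.024  2.619 -1.549] p [0.084 0.005 1.028] z_t [ 0.479 -0.179 -0.859] x_t [-0.78   0.362 -0.51 ] tilt 0.537 az -20.4 w 0.998 F [ 0.4 -0.5  0.2]
time: 17.3
tool_pos: [0.0335, -0.0326, 1.0328]
tool_rot: [0.286, 0.201, 0.936, -0.043]
contact_force: [-0.6, -0.0, 0.8]
gripper_width: 1.002
17.3 q [ 0.52  -0.271  0.161 -1.024  2.619 -1.678] p [ 0.033 -0.033  1.033] z_t [ 0.518 -0.195 -0.833] x_t [-0.756  0.351 -0.552] tilt 0.587 az -20.6 w 1.002 F [-0.6 -0.   0.8]
```

```bash
python3 -c "
from st import *
print(to([.39,-.352,.187]),to([.39,-.352,.35]))"
```

```text
17.3 q [ 0.52  -0.271  0.161 -1.024  2.619 -1.678] p [ 0.033 -0.033  1.033] z_t [ 0.518 -0.195 -0.833] x_t [-0.756  0.351 -0.552] tilt 0.587 az -20.6 w 1.002 F [-0.6 -0.   0.8]
[  86. -179.  951.] [  -4. -174.  816.]
```

```bash
python3 -m crank '[-80,190,137,0,100,-80,190,137,0,100,-80,190,137,0,100,-80,190,137,0,100,-80,190,137,0,100,86,-179,951,0,100,86,-179,951,0,100,86,-179,951,0,100,86,-179,951,0,100,86,-179,951,0,100]'
python3 -c "
from st import *
print(to([.39,-.352,.187]))"
```

```text
time: 18.3
tool_pos: [0.2799, -0.0277, 0.7653]
tool_rot: [0.286, 0.2, 0.936, -0.042]
contact_force: [-0.3, 0.8, 0.4]
gripper_width: 0.999
18.3 q [-0.377 -0.78   1.362  0.012  1.972 -1.518] p [ 0.28  -0.028  0.765] z_t [ 0.519 -0.194 -0.832] x_t [-0.756  0.351 -0.553] tilt 0.587 az -20.5 w 0.999 F [-0.3  0.8  0.4]
[ 123. -274.  601.]
```

Excellent. The tilt is kept.

```bash
python3 -m crank '[123,-274,601,0,100,123,-274,601,0,100,123,-274,601,0,100,123,-274,601,0,100,123,-274,601,0,100,123,-274,601,0,100,123,-274,601,0,100,123,-274,601,0,100,123,-274,601,0,100,123,-274,601,0,100]'
python3 -c "
from st import *
print(to([.39,-.352,.187]))"
```

```text
time: 19.3
tool_pos: [0.3606, -0.2695, 0.334]
tool_rot: [0.286, 0.201, 0.936, -0.042]
contact_force: [0.5, -0.2, -0.1]
gripper_width: 1.0
19.3 q [-1.03  -0.849  2.188  0.361  1.338 -2.177] p [ 0.361 -0.269  0.334] z_t [ 0.518 -0.194 -0.833] x_t [-0.756  0.352 -0.552] tilt 0.586 az -20.6 w 1.0 F [ 0.5 -0.2 -0.1]
[ 30. -69. 154.]
```

```bash
python3 -m crank '[30,-69,154,0,100,30,-69,154,0,100,30,-69,154,0,100,30,-69,154,0,100,30,-69,154,0,100,30,-69,154,0,100,30,-69,154,0,100,30,-69,154,0,100,30,-69,154,0,100,30,-69,154,0,100]'
python3 - <<'E'
from st import *
im,d=save('wrist','w1')
P=world('wrist',d,np.ones(d.shape,bool))
m=(P[:,2]>.06)&(P[:,2]<.1)&(abs(P[:,0]-.46)<.09)&(abs(P[:,1]+.378)<.07)
F=P[m];c=F.mean(0);w,v=np.linalg.eigh(np.cov((F-c)[:,:2].T));print(len(F),c,F[:,2].max(),v[:,1],np.sqrt(w))
T=F[F[:,2]>F[:,2].max()-.006];print('top',len(T),cv2.minAreaRect((T[:,:2]*1000).astype(np.float32)))
print('finrect',cv2.minAreaRect((F[:,:2]*1000).astype(np.float32)))
g=c.copy();print(to([.469,-.382,.062]))
E
```

```text
time: 20.3
tool_pos: [0.3905, -0.3515, 0.1909]
tool_rot: [0.287, 0.2, 0.936, -0.043]
contact_force: [-0.7, 0.4, 0.9]
gripper_width: 0.996
20.3 q [-1.074 -0.518  2.237  0.445  1.002 -2.385] p [ 0.391 -0.352  0.191] z_t [ 0.519 -0.196 -0.832] x_t [-0.755  0.35  -0.554] tilt 0.588 az -20.7 w 0.996 F [-0.7  0.4  0.9]
1434 [ 0.43881908 -0.36921479  0.0859704 ] 0.09240584387939962 [-0.91121617  0.4119285 ] [0.00296194 0.02996788]
top 1060 ((455.9679870605469, -376.63555908203125), (9.970085144042969, 99.1269760131836), 65.74199676513672)
finrect ((455.84149169921875, -376.6067199707031), (10.017240524291992, 99.38142395019531), 65.74470520019531)
[  1.  -1. 154.]
```

View pics/w1.png

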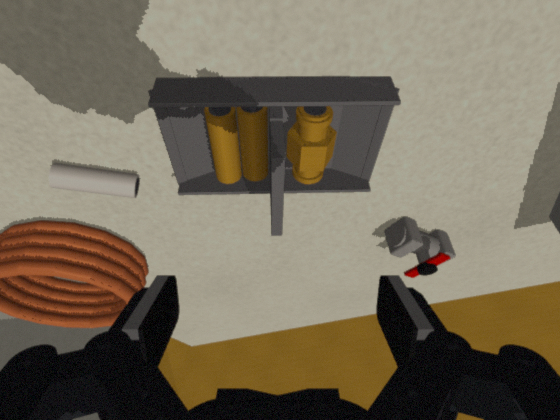

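```bash
python3 -m crank '[2,0,50,0,100,4,0,100,0,100,5,-1,140,0,100,5,-1,152,0,100,5,-1,152,0,100,5,-1,152,0,0,5,-1,152,0,0,5,-1,152,0,0,5,-1,152,0,0,5,-1,152,0,0]'
python3 st.py
```

```text
time: 21.35
tool_pos: [0.465, -0.3805, 0.0612]
tool_rot: [0.286, 0.201, 0.936, -0.043]
contact_force: [0.0, -0.3, -0.8]
gripper_width: 0.146
21.35 q [-0.958 -0.106  2.16   0.537  0.655 -2.465] p [ 0.465 -0.38   0.061] z_t [ 0.519 -0.196 -0.832] x_t [-0.755  0.351 -0.554] tilt 0.588 az -20.7 w 0.146 F [ 0.  -0.3 -0.8]
```

```bash
python3 -m crank '[0,0,0,0,0,0,0,0,0,0,-5,0,-8,0,0,-14,1,-21,0,0,-28,2,-42,0,0,-42,3,-62,0,0,-55,3,-83,0,0,-70,4,-104,0,0,-83,5,-125,0,0,-100,6,-150,0,0]'
cat > tip.py <<'E'
from st import *
# tray frame at grasp: x across fin, y along, z up
x=np.array([-.412,-.911,0]);z=np.array([0,0,1.]);y=np.cross(z,x)
T0=np.stack([x,y,z],1)
zt=R[:,2]
tub=np.array([.638,.0125,0]);off=np.array([.456,-.3766,.070])-np.array([.465,-.3805,.0612])  # tcp->fin mid, tray level
for psi in(80,95,105):
    Q=Ro.from_rotvec(np.radians(psi)*zt).as_matrix()
    T=Q@T0;o=Q@off
    pts={n:(o+T@np.array(v)).round(3) for n,v in dict(grip=(0,0,0),lip=(.097,0,-.048),lipa=(.097,.051,-.048),lipb=(.097,-.051,-.048),lo1=(-.097,.055,-.07),lo2=(-.097,-.055,-.07),b1=(.057,.055,-.07),b2=(.057,-.055,-.07)).items()}
    dn=-T[2]; print(psi,'tilt',np.degrees(np.arccos(T[2,2])).round(1),'eff',np.degrees(np.arctan2(-T[2,0],T[2,2])).round(1),'down in tray',dn.round(2),'xdir',T[:,0].round(2),'ydir',T[:,1].round(2));print(pts)
E
python3 tip.py
```

```text
time: 22.35
tool_pos: [0.4637, -0.3789, 0.2391]
tool_rot: [0.284, 0.201, 0.937, -0.041]
contact_force: [-0.3, -1.2, -7.3]
gripper_width: 0.107
22.35 q [-0.958 -0.345  2.033  0.381  0.992 -2.24 ] p [ 0.464 -0.379  0.239] z_t [ 0.515 -0.191 -0.836] x_t [-0.758  0.354 -0.548] tilt 0.581 az -20.3 w 0.107 F [-0.3 -1.2 -7.3]
80 tilt 41.3 eff 34.3 down in tray [ 0.51  0.42 -0.75] xdir [-0.84  0.19 -0.51] ydir [ 0.05 -0.91 -0.42]
{'grip': array([-0.005,  0.006,  0.011]), 'lip': array([-0.061,  0.042, -0.075]), 'lipa': array([-0.058, -0.005, -0.096]), 'lipb': array([-0.063,  0.088, -0.054]), 'lo1': array([ 0.117, -0.036, -0.015]), 'lo2': array([0.111, 0.064, 0.031]), 'b1': array([-0.012, -0.007, -0.094]), 'b2': array([-0.018,  0.092, -0.048])}
95 tilt 47.8 eff 37.2 down in tray [ 0.51  0.54 -0.67] xdir [-0.74  0.43 -0.51] ydir [-0.12 -0.84 -0.54]
{'grip': array([-0.005,  0.005,  0.011]), 'lip': array([-0.045,  0.063, -0.071]), 'lipa': array([-0.051,  0.021, -0.098]), 'lipb': array([-0.039,  0.106, -0.043]), 'lo1': array([ 0.107, -0.059, -0.016]), 'lo2': array([0.12 , 0.033, 0.043]), 'b1': array([-0.008,  0.008, -0.095]), 'b2': array([ 0.005,  0.1  , -0.036])}
105 tilt 51.6 eff 38.2 down in tray [ 0.49  0.61 -0.62] xdir [-0.65  0.58 -0.49] ydir [-0.21 -0.76 -0.61]
{'grip': array([-0.004,  0.005,  0.011]), 'lip': array([-0.033,  0.075, -0.066]), 'lipa': array([-0.044,  0.036, -0.097]), 'lipb': array([-0.022,  0.114, -0.035]), 'lo1': array([ 0.098, -0.072, -0.018]), 'lo2': array([0.122, 0.011, 0.049]), 'b1': array([-0.003,  0.017, -0.094]), 'b2': array([ 0.021,  0.1  , -0.026])}
```

Run:
```python
from st import *
v=to([.708,-.005,.225]);n=np.linalg.norm(v);print(v,n)
for c in(10,30,60,100,145,190,235,280,325,365): print((v*c/n).round().astype(int))
```

```text
22.35 q [-0.958 -0.345  2.033  0.381  0.992 -2.24 ] p [ 0.464 -0.379  0.239] z_t [ 0.515 -0.191 -0.836] x_t [-0.758  0.354 -0.548] tilt 0.581 az -20.3 w 0.107 F [-0.3 -1.2 -7.3]
[-45. 440.  66.] 447.1923523496349
[-1 10  1]
[-3 30  4]
[-6 59  9]
[-10  98  15]
[-15 143  21]
[-19 187  28]
[-24 231  35]
[-28 275  41]
[-33 320  48]
[-37 359  54]
```

```bash
python3 -m crank '[-1,10,1,0,0,-3,30,4,0,0,-6,59,9,0,0,-10,98,15,0,0,-15,143,21,0,0,-19,187,28,0,0,-24,231,35,0,0,-28,275,41,0,0,-33,320,48,0,0,-37,359,54,0,0]'
python3 -m crank '[-3,30,4,0,0,-5,54,8,0,0,-7,70,10,0,0,-8,81,12,0,0,-8,81,12,0,0,-8,81,12,0,0,-8,81,12,0,0,-8,81,12,0,0,-8,81,12,0,0,-8,81,12,0,0]'
python3 - <<'E'
from st import *
save('scene','s2'); im,d=vision.grab_frame('wrist'); a=cv2.imread('pics/s2.png')[140:350,170:450]; 
cv2.imwrite('pics/c2.png',np.vstack([cv2.resize(a,(400,300)),cv2.resize(im[:,:,::-1],(400,300))]))
print(to([.708,-.005,.19]))
E
```

```text
time: 23.35
tool_pos: [0.6638, -0.0716, 0.225]
tool_rot: [0.283, 0.2, 0.937, -0.042]
contact_force: [-0.4, -1.1, -7.2]
gripper_width: 0.104
time: 24.35
tool_pos: [0.7093, -0.0068, 0.2263]
tool_rot: [0.286, 0.201, 0.936, -0.043]
contact_force: [-0.0, -1.3, -6.0]
gripper_width: 0.113
24.35 q [-0.047 -0.049  1.802 -0.231  0.837 -1.088] p [ 0.709 -0.007  0.226] z_t [ 0.518 -0.195 -0.833] x_t [-0.755  0.352 -0.553] tilt 0.587 az -20.6 w 0.113 F [-0.  -1.3 -6. ]
[22. -0. 29.]
```

View pics/c2.png

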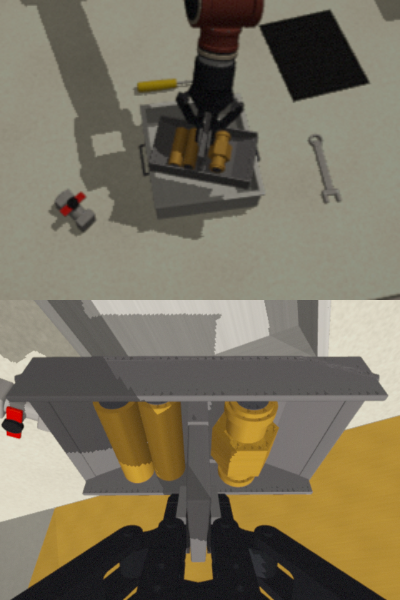

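```bash
python3 -m crank '[2,0,3,5,0,6,0,8,12,0,10,0,14,20,0,15,0,20,28,0,20,0,26,36,0,22,0,29,44,0,22,0,29,52,0,22,0,29,60,0,22,0,29,68,0,22,0,29,76,0]'
python3 -m crank '[0,0,0,7,0,0,0,0,14,0,0,0,0,20,0,0,0,0,22,0,0,0,0,22,0,0,0,0,22,0,0,0,0,22,0,0,0,0,22,0,0,0,0,22,0,0,0,0,22,0]'
python3 - <<'E'
from st import *
save('scene','s3'); im,d=vision.grab_frame('wrist'); a=cv2.imread('pics/s3.png')[140:350,170:450]; 
cv2.imwrite('pics/c3.png',np.vstack([cv2.resize(a,(400,300)),cv2.resize(im[:,:,::-1],(400,300))]))
E
```

```text
time: 25.45
tool_pos: [0.7078, -0.0043, 0.1897]
tool_rot: [0.251, 0.736, 0.612, 0.143]
contact_force: [0.4, -0.3, -6.5]
gripper_width: 0.106
time: 26.45
tool_pos: [0.7078, -0.0042, 0.1897]
tool_rot: [0.22, 0.838, 0.463, 0.188]
contact_force: [-0.2, 0.4, -5.4]
gripper_width: 0.108
26.45 q [-0.043 -0.018  1.836 -0.248  0.776  0.648] p [ 0.708 -0.004  0.19 ] z_t [ 0.518 -0.195 -0.833] x_t [0.501 0.858 0.112] tilt 0.587 az -20.6 w 0.108 F [-0.2  0.4 -5.4]
```

View pics/c3.png

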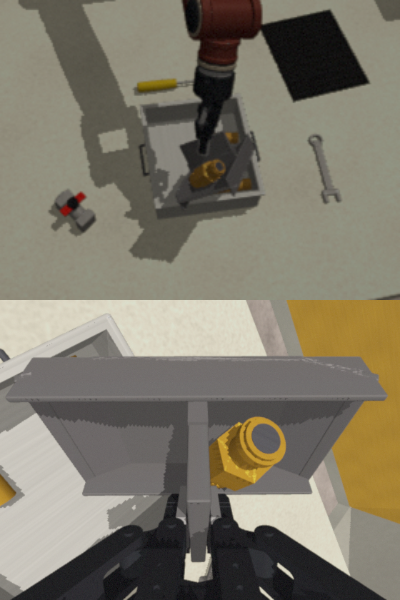

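```bash
python3 -m crank '[1,6,-8,-3,0,3,12,-17,-8,0,4,20,-28,-14,0,5,22,-33,-21,0,5,22,-33,-28,0,5,22,-33,-36,0,5,22,-33,-44,0,5,22,-33,-52,0,5,22,-33,-60,0,5,22,-33,-68,0]'
python3 -m crank '[0,0,0,-8,0,0,0,0,-16,0,0,0,0,-23,0,0,0,0,-28,0,0,0,0,-30,0,0,0,0,-30,0,0,0,0,-30,0,0,0,0,-30,0,0,0,0,-30,0,0,0,0,-30,0]'
python3 - <<'E'
from st import *
save('scene','s4'); im,d=vision.grab_frame('wrist'); a=cv2.imread('pics/s4.png')[140:350,170:450]; b,_=vision.grab_frame('side');b=b[120:260,240:400,::-1]
cv2.imwrite('pics/c4.png',np.vstack([np.hstack([cv2.resize(a,(400,300)),cv2.resize(b,(400,300))]),np.hstack([cv2.resize(im[:,:,::-1],(400,300)),np.zeros((300,400,3),np.uint8)])]))
v=to([.32,.33,.26]);print(v,to([.409,.365,.25]))
E
```

```text
time: 27.55
tool_pos: [0.7085, -0.0039, 0.2297]
tool_rot: [0.288, 0.434, 0.853, 0.032]
contact_force: [-0.2, -0.4, -5.1]
gripper_width: 0.109
time: 28.55
tool_pos: [0.7085, -0.0039, 0.2297]
tool_rot: [0.286, 0.201, 0.936, -0.043]
contact_force: [-0.3, -0.5, -5.3]
gripper_width: 0.106
28.55 q [-0.042 -0.053  1.801 -0.233  0.844 -1.084] p [ 0.708 -0.004  0.23 ] z_t [ 0.518 -0.195 -0.833] x_t [-0.756  0.351 -0.553] tilt 0.587 az -20.6 w 0.106 F [-0.3 -0.5 -5.3]
[ 394.  151. -292.] [ 345.  219. -244.]
```

View pics/c4.png

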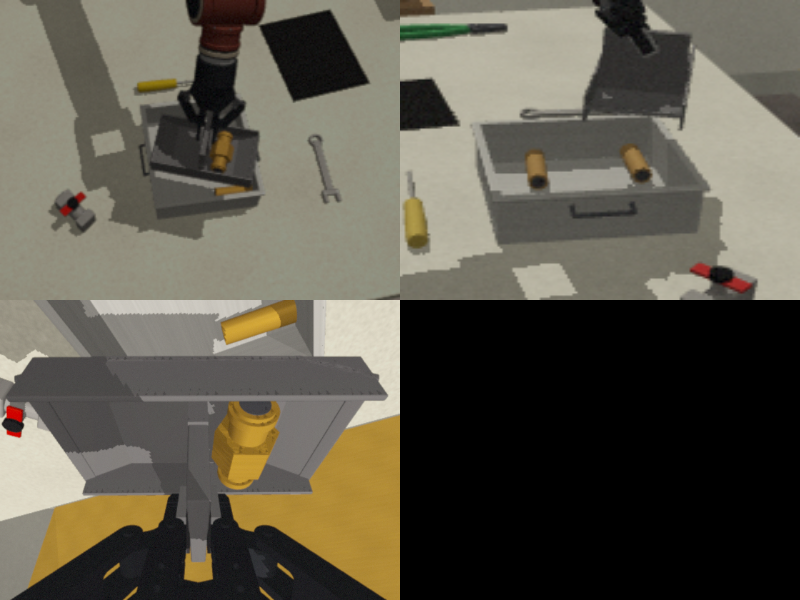

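```bash
python3 -m crank '[8,5,-5,0,0,23,14,-14,0,0,45,27,-29,0,0,75,45,-48,0,0,109,66,-70,0,0,143,86,-91,0,0,177,106,-113,0,0,211,127,-134,0,0,244,147,-156,0,0,274,165,-175,0,0]'
python3 -m crank '[23,14,-14,0,0,45,27,-29,0,0,64,38,-41,0,0,77,46,-49,0,0,83,50,-53,0,0,83,50,-53,0,0,83,50,-53,0,0,83,50,-53,0,0,83,50,-53,0,0,83,50,-53,0,0]'
python3 - <<'E'
from st import *
print(to([.406,.3625,.08]),to([.406,.3625,.064]),R.round(3))
im,d=save('side','d5')
c=vision.get_calibration('side');
P=world('side',d,np.ones(d.shape,bool));m=(abs(P[:,0]-.397)<.14)&(abs(P[:,1]-.3665)<.14)&(P[:,2]>.12)&(P[:,2]<.3)
print('lowest',np.percentile(P[m,2],[.2,1,3]))
E
```

```text
time: 29.7
tool_pos: [0.4747, 0.2796, 0.2304]
tool_rot: [0.286, 0.201, 0.936, -0.041]
contact_force: [1.0, 0.9, -5.5]
gripper_width: 0.105
time: 30.7
tool_pos: [0.4068, 0.3622, 0.2299]
tool_rot: [0.286, 0.201, 0.936, -0.043]
contact_force: [0.2, -0.3, -5.4]
gripper_width: 0.107
30.7 q [ 0.858 -0.239  1.966 -0.58   1.246 -0.147] p [0.407 0.362 0.23 ] z_t [ 0.518 -0.195 -0.833] x_t [-0.755  0.352 -0.553] tilt 0.587 az -20.6 w 0.107 F [ 0.2 -0.3 -5.4]
[ 84.  -5. 124.] [ 92.  -6. 138.] [[-0.755  0.401  0.518]
 [ 0.352  0.915 -0.195]
 [-0.553  0.035 -0.833]]
lowest [0.16648537 0.16946049 0.17172554]
```

```bash
python3 -m crank '[6,0,8,0,0,17,-1,25,0,0,30,-2,46,0,0,44,-3,67,0,0,58,-4,88,0,0,71,-4,107,0,0,79,-5,120,0,0,84,-5,127,0,0,86,-5,130,0,0,87,-5,132,0,0]'
python3 -m crank '[1,0,1,0,0,1,0,2,0,0,2,0,3,0,0,2,0,4,0,0,3,0,5,0,0,3,0,5,0,0,4,0,6,0,0,4,0,6,0,0,4,0,6,0,0,4,0,6,0,0]'
python3 st.py
```

```text
time: 31.75
tool_pos: [0.4076, 0.3636, 0.0723]
tool_rot: [0.286, 0.201, 0.936, -0.042]
contact_force: [-0.2, 0.5, -5.9]
gripper_width: 0.112
time: 32.75
tool_pos: [0.4082, 0.3641, 0.0666]
tool_rot: [0.287, 0.201, 0.936, -0.042]
contact_force: [-4.0, 1.5, 5.6]
gripper_width: 0.107
32.75 q [ 0.859 -0.022  2.07  -0.676  0.984  0.064] p [0.408 0.364 0.067] z_t [ 0.521 -0.194 -0.831] x_t [-0.754  0.351 -0.554] tilt 0.589 az -20.4 w 0.107 F [-4.   1.5  5.6]
```

```bash
python3 -m crank '[0,0,0,0,25,0,0,0,0,50,0,0,0,0,70,0,0,0,0,70,0,0,0,0,70,0,0,-20,0,70,0,0,-50,0,70,0,0,-90,0,70,0,0,-130,0,70,0,0,-170,0,70]'
python3 - <<'E'
from st import *
P={}
ims=[]
for cam in('scene','side'):
    im,d=vision.grab_frame(cam)
    Q=world(cam,d,np.ones(d.shape,bool))
    F=Q[(abs(Q[:,0]-.397)<.09)&(abs(Q[:,1]-.366)<.07)&(Q[:,2]>.065)&(Q[:,2]<.105)]
    print(cam,len(F),'fin',np.array(cv2.minAreaRect((F[:,:2]*1000).astype(np.float32))[0]).round(1),'ztop',np.percentile(F[:,2],98).round(4))
    ims.append(cv2.resize((im[130:330,180:460] if cam=='scene' else im[120:260,180:400])[:,:,::-1],(400,300)))
im,_=vision.grab_frame('wrist');ims.append(cv2.resize(im[:,:,::-1],(400,300)))
cv2.imwrite('pics/c6.png',np.vstack([np.hstack(ims[:2]),np.hstack([ims[2],0*ims[2]])]))
E
```

```text
time: 33.75
tool_pos: [0.3182, 0.3963, 0.2072]
tool_rot: [0.286, 0.201, 0.936, -0.043]
contact_force: [-0.3, 0.6, 0.7]
gripper_width: 0.696
33.75 q [ 1.049 -0.243  2.009 -0.599  1.319  0.038] p [0.318 0.396 0.207] z_t [ 0.518 -0.195 -0.833] x_t [-0.756  0.351 -0.552] tilt 0.587 az -20.6 w 0.696 F [-0.3  0.6  0.7]
scene 107 fin [401.7 368.5] ztop 0.0986
side 213 fin [397.9 364.8] ztop 0.0963
```

View pics/c6.png

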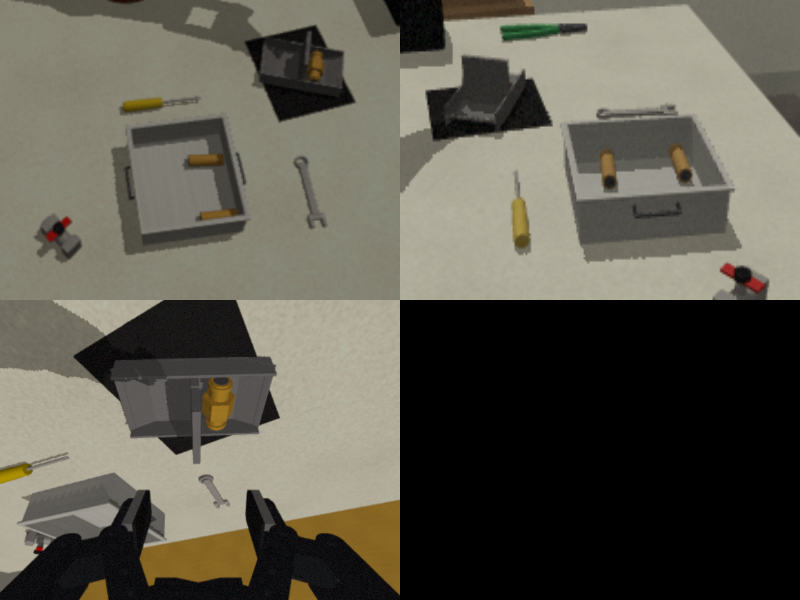

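The tray is on the mat and released: the fin is within about 5 mm of the middle, with its top at about 96 mm (95 expected). The union is in its bay, both nipples lie in the tub, and the bystanders look untouched. I'm handing the job in.

```bash
python3 -c "
from plant import order,status
print(order.job_done(),status.state()['time'])"
```

```text
the job is handed in; nothing more can be done
the job is handed in; nothing more can be done
```

The job is handed in: both nipples are in the tub, and the tray sits released on the mat with the union still in its bay. It took about 34 s of the 58 s allowed.

**How the tipping worked:** the moves only allow shifts and a turn about the tool's own axis, so the tool cannot be tilted directly. I tilted the tool about 34° by repeatedly commanding poses just out of reach, which took roughly 10 s. I then gripped the fin with the tray level and turned about 98° about that tilted axis over the tub. This tipped the nipple side down by about 37°, below your 45 to 55° figure, but it emptied the bay. Turning back levelled the tray, and I lowered it onto the mat until the force showed contact, then opened.

**Last checks, from the scene, side and wrist views:**
- **Nipples:** both lie on the tub floor.
- **Union:** it is in its own bay.
- **Tray:** the fin's centre measured (0.402, 0.369) from one camera and (0.398, 0.365) from the other, against a mat centre of about (0.397, 0.367). The fin top read 96 to 99 mm, where about 95 mm was expected; the difference is small. I judged level by eye from these views and did not measure it as an angle.
- **Wrench, screwdriver and valve:** they look unmoved, though I judged this by eye too.
- **Robot:** the gripper is clear of everything, with about zero force on it.

No check failed.

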